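# Refit the run knob of the bench sander's speed controller

### The job

Get the bench sander's green speed controller ready and running: first turn its grey speed dial until the white pointer stands at the red mark on the scale, then pick up the loose red knob, turn it so that the flat in its bore (under its white line) matches the flat of the bare steel D-shaft, and push it fully home on the shaft. Then keep pressing the knob down with the fingers so that the sprung shaft stays at the bottom of its travel: the job ends while you are still holding it pressed. Leave the dial at the mark and the other things on the bench where they are.

Things in the scene. Friction and masses are not known exactly. Their poses are not given: they have to be found in the camera images.
- dial_grip (a point): Point on the axis of the speed dial, 25 mm above the panel, at the height to grip. The dial is grey: a round skirt 54 mm across, 10 mm high, and on it an upright bar grip 44 mm long, 13 mm wide, top 35 mm above the panel. Its own -x axis points along the bar to the white pointer line; z up. It stays where it is left.
- dial_pointer (a point): Point at the tip of the dial's white pointer, 30 mm from the dial's axis, 6 mm above the panel; turns with the dial.
- mark_point (a point): Point at the inner end of the red mark on the dial's scale, 30 mm from the dial's axis, 6 mm above the panel. The red mark is a flat bar 12 mm by 6 mm printed between 31 and 44 mm from the axis among the white ticks. The pointer is at the mark when dial_pointer meets this point. The mark does not move.
- speed_dial (a joint): Turn of the dial, rad, growing counter-clockwise seen from above, free from -2.2 to 2.2; at 0 its pointer points along the controller's own -x (towards the robot at yaw 0). It turns with about 0.05 N m of friction.
- speed_mark (a joint): Angle of the red mark about the dial's axis, on the same scale as joint speed_dial: the pointer stands at the mark when the two values are equal. Fixed during the job.
- controller: Speed controller, a green box with a black top panel, 170 mm (x) by 290 mm (y), panel 75 mm above the bench, fixed to the bench; origin at the centre of its underside. The dial's axis is at its own y = +75 mm, the bare shaft's at y = -75 mm, both x = 0.
- shaft_seat (a point): Centre of the top of the black collar (28 mm across) at the root of the bare steel D-shaft; the knob's origin is here when home. 87 mm above the bench, moves with the shaft. z up; +x points square out of the shaft's flat, as does the collar's white line. Shaft 16 mm in diameter, flat 4.5 mm from the axis, 17 mm tall above the collar, tip chamfered 1.5 mm; too stiff to be turned (1 N m).
- shaft_push (a joint): How far the sprung shaft is pressed down, 0 to 6 mm (in m). The spring needs 2.4 N to start and 9.6 N at the bottom stop; it rises again when let go.
- run_knob: Loose red knob, about 60 g, standing bore down; origin at the centre of its underside, z up. Skirt 44 mm across, 20 mm high; above it a round grip 34 mm across up to 46 mm. Bore open below, 20 mm deep, D-shaped: radius 9 mm, flat 5.6 mm from the axis on the knob's +x side, mouth chamfered 1.5 mm. White line on top points to +x, the flat. Fits the shaft within about 9 degrees.
- wax_tin: Low round brass-coloured tin with a white lid, 60 mm across, 26 mm high. Leave alone.
- finial: Small turned wooden finial, 48 mm across, 58 mm high, standing upright. Leave alone.
- glue_bottle: Yellow glue bottle, 60 mm across, 170 mm high. Leave alone.
- block_plane: Steel block plane, 50 by 160 mm, about 60 mm high. Leave alone.
- try_square: Try square with a dark wooden stock 120 mm long and a steel blade 160 mm long, 16 mm high. Leave alone.
- mallet: Wooden mallet lying on the bench, head 70 by 120 by 60 mm, handle 220 mm. Leave alone.
- pencil_cup: Blue ceramic cup, 76 mm across, 100 mm high. Leave alone.

How it is judged:
By the outcome, as a careful person would: the job done as asked, in the order asked, and still so for the second after the job is handed in, while the arm keeps its last pose, push and grip.
It also fails if it takes over 58 s, if anything falls off the work surface, if the arm or the gripper's body presses on something with over 40 N, if the wrist force passes 120 N, or if a joint passes its speed limit or range.

### The arm

A 6-joint arm with a two-finger parallel gripper is mounted at the origin on the work surface. World frame = base frame: x ahead of the robot, y to its left, z up, the work surface at z = 0. Lengths are in mm, angles in rad, forces in N, time in s.
With the tool pointing down it reaches from about 350 to 975 mm from the base axis. Payload 7.1 kg.
Tool frame: the origin (TCP) lies midway between the tips of the shut fingers; the grasp point (between the pads) lies 19 mm behind it (ctrl.grip_depth is the distance from the TCP to the grasp point, in mm); z points along the fingers, y is the line along which they close (so a half turn about z gives the same grasp; the last joint's range is limited). The gripper opens to 88 mm and grips with 3 to 60 N. Pads are 20 mm wide; open, the fingers measure 115 mm over their backs; the gripper's body (75 mm by 178 mm) begins 61 mm behind the grasp point.
Start: joints at [-1.198, 0.423, 1.63, -0, 1.089, -0.019], TCP at [238.674, -577.615, 222.675] pointing down, gripper open.
Joint ranges: [-3, 3], [-0.9, 2.11], [0.09, 2.58], [-1.31, 4.45], [0.11, 2.69], [-2.54, 2.54]. Speed limits (rad/s): [2.39, 2.39, 3.01, 3.14, 3.14, 3.14].

### API

Orientations are given as a rotation vector (axis times angle).
In Python, from workcell import ctrl, cams gives the robot as it stands.
- The arm moves only by the tool move_arm, never from a script. Its argument "steps" is a list of rows, each a list of 3 entries, a list of its own where there are three numbers: the shift along the tool's x, y, z in units of 25 mm (1.0 is 25 mm), then the turn about the tool's z in units of 5 degrees (1.0 is 5 degrees), then the closure, from 0 (fully open) to 1 (shut). A call has 1 to 20 rows; each row shifts and turns the commanded pose from where the row before left it, along the tool's axes as they then stand; what a row does not reach is not made up. A row lasts 1/12 s, in which the tool goes at most 41.7 mm and 7.16 degrees, less where a joint would pass 70% of its speed; a pose out of reach is approached as far as the arm can. A call is refused whole if a number of a shift passes 1 or a number of a turn 1, either way. A call with a gripper value outside its range is refused whole. The fingers move at their own pace and stop on an object; the grip force is fixed at half the most. Time passes only in rows, so rows that do not move let the fingers close. It gives the time, the measured TCP pose, the force, the opening and the grip force at its end, in the units of the state.
- ctrl.get_obs(): the state, without advancing time (a new reading comes with each control period).
- cams.get_image(name): name is "scene" or "top"; returns a dict with "image" (384x512x3 uint8, red, green, blue), "camera_matrix" (3x3 intrinsics, pixels), "k1" (the pictures are not rectified: a ray, as slopes to the right and down, at radius r is drawn at 1 + k1 r^2 times it, then the intrinsics apply), "xyz" and "rotation" of the camera in the world. Camera axes: x right, y down, z forward; pixel columns grow to the right and rows downward; lengths in mm; the calibration is good to about 2 mm. A picture is of the moment at which its call begins. There is no depth.
- ctrl.close_job(): hands the job in; it is judged then, once.
Trained networks look in the newest picture that a camera, given by its name, has taken for a name from the list of things; names that differ only in an ending like _2 or _b are one class to them, and where a whole thing is asked for, a point or a joint stands for the part that bears it (a point fixed in the world has none). Each returns a list of dicts, best first, with "p" (0 to 1); they miss things now and then, are a little off and sometimes report something else, mostly with a low value. They report only what shows in the picture. A call takes as long as a camera call.
- cams.boxes_of(camera, thing): "rect" ([centre column, centre row, width, height] in pixels, round what is visible of it).
- cams.cut_out(camera, thing): "pixels" (384x512 bool, what is visible of it) and "rect" ([centre column, centre row, width, height] in pixels, round what is visible of it).
The state is a dict: "t": time; "qpos": joint angles; "qvel": joint speeds; "joint_torque": joint torques, N m; "ee_pos": TCP position; "orientation": TCP orientation; "ft_force": force on the tool from outside, world axes, zero at the start; "moment": the same for the moment, N m; "width": finger opening in mm; "grasp_force": force on a finger pad.
Only numpy, scipy, OpenCV 4.12 (cv2) and the standard library are available. Lean on these libraries where they do the work, as an engineer would, in place of code of your own. Each camera call takes 0.05 s, during which the arm holds its last target. There are 200 camera calls.

## Working session

There is one attempt and no reset: what is moved stays moved. The work goes in short steps, Python scripts to look and compute and a tool call to move; the robot and the scene stay as the last step left them, time stands still between calls to the robot, and variables do not carry over. Pictures are saved under pics/ and viewed, at most 10 in all, crops included, and the job is handed in when it is done.

Besides the shell and the picture viewer there is one more tool, called after ">>>" as name(argument=value, ...) on one line, values as JSON. move_arm: Moves the arm, as the interface text tells. Its arguments: {"type":"object","properties":{"steps":{"type":"array"}},"required":["steps"]}

```bash
mkdir -p pics
cat > h.py <<'E'
import numpy as np, cv2
from workcell import ctrl, cams
def cam(n):
    return cams.get_image(n)
def ray(d,uv):
    K=np.array(d["camera_matrix"]);k=d["k1"]
    p=np.atleast_2d(np.array(uv,float))
    u=cv2.undistortPoints(p.reshape(-1,1,2),K,np.array([k,0,0,0,0.])).reshape(-1,2)
    r=np.c_[u,np.ones(len(u))]@np.array(d["rotation"]).T
    return np.array(d["xyz"],float),r
def onz(d,uv,z):
    o,r=ray(d,uv); return o+r*((z-o[2])/r[:,2])[:,None]
def proj(d,P):
    P=np.atleast_2d(np.array(P,float));R=np.array(d["rotation"])
    c=(P-np.array(d["xyz"]))@R
    s=c[:,:2]/c[:,2:]; s=s*(1+d["k1"]*(s**2).sum(1))[:,None]
    K=np.array(d["camera_matrix"]); return s@K[:2,:2].T+K[:2,2]
def save(d,f,crop=None,s=1):
    im=d["image"][:,:,::-1]
    if crop: a,b,c,e=crop; im=im[b:e,a:c]
    cv2.imwrite("pics/"+f,cv2.resize(im,None,fx=s,fy=s,interpolation=cv2.INTER_CUBIC))
E
python3 - <<'E'
from h import *
a=cam("top");b=cam("scene")
im=np.vstack([a["image"],b["image"]])[:,:,::-1]
cv2.imwrite("pics/a.png",cv2.resize(a["image"][:,:,::-1],(800,600)));cv2.imwrite("pics/b.png",cv2.resize(b["image"][:,:,::-1],(800,600)))
for d in(a,b):print(d["xyz"],d["camera_matrix"],d["k1"],d["rotation"])
for c in("top","scene"):
  for n in("controller","run_knob","dial_grip","speed_dial","dial_pointer","shaft_seat"):
    print(c,n,[(np.round(x["rect"]).tolist(),round(x["p"],2)) for x in cams.boxes_of(c,n)][:2])
print(ctrl.get_obs())
E
```

```text
[ 375.62853228  -27.34315192 1402.33330469] [[473.19934966   0.         256.27427759]
 [  0.         473.19934966 186.47328567]
 [  0.           0.           1.        ]] -0.02553818421133995 [-2.10891941  2.1129201  -0.17822612]
[1214.03709758 -143.14415659  874.95752809] [[368.30424523   0.         262.30541596]
 [  0.         368.30424523 187.19253676]
 [  0.           0.           1.        ]] 0.040750262236317225 [-1.98251019 -1.64881134  0.55533336]
top controller []
top run_knob [([194.0, 147.0, 54.0, 25.0], 0.71), ([303.0, 251.0, 15.0, 17.0], 0.68)]
top dial_grip [([154.0, 203.0, 22.0, 17.0], 0.52)]
top speed_dial [([156.0, 208.0, 20.0, 21.0], 0.7), ([183.0, 214.0, 113.0, 71.0], 0.48)]
top dial_pointer [([155.0, 207.0, 18.0, 19.0], 0.67)]
top shaft_seat []
scene controller [([284.0, 245.0, 27.0, 54.0], 0.67)]
scene run_knob [([218.0, 164.0, 20.0, 18.0], 0.62), ([347.0, 174.0, 107.0, 59.0], 0.42)]
scene dial_grip [([370.0, 161.0, 21.0, 18.0], 0.51)]
scene speed_dial [([370.0, 162.0, 19.0, 17.0], 0.73), ([220.0, 163.0, 14.0, 17.0], 0.31)]
scene dial_pointer [([369.0, 161.0, 18.0, 22.0], 0.55)]
scene shaft_seat [([318.0, 161.0, 10.0, 7.0], 0.46), ([421.0, 196.0, 38.0, 40.0], 0.18)]
{'t': 0.7, 'qpos': array([-1.19798979e+00,  4.23075751e-01,  1.62988892e+00, -8.37944855e-06,
        1.08858267e+00, -1.90022159e-02]), 'qvel': array([-4.78315957e-04,  8.73117332e-05, -7.88343784e-04,  8.43920091e-04,
        2.35889436e-04, -2.33801544e-03]), 'joint_torque': array([-1.49807551e-03, -5.44431746e+01, -2.74003869e+01,  6.44654618e-02,
        1.68579142e-02, -4.27411646e-05]), 'ee_pos': array([ 238.68257907, -577.62712531,  222.69457485]), 'orientation': array([3.08145415e+00, 6.11519657e-01, 1.04489333e-06]), 'ft_force': array([-0.11316783,  0.12269836, -0.49162478]), 'moment': array([ 0.06224018, -0.06442013,  0.03876077]), 'grasp_force': 0.0, 'width': 87.8112975582422}
```

View pics/a.png

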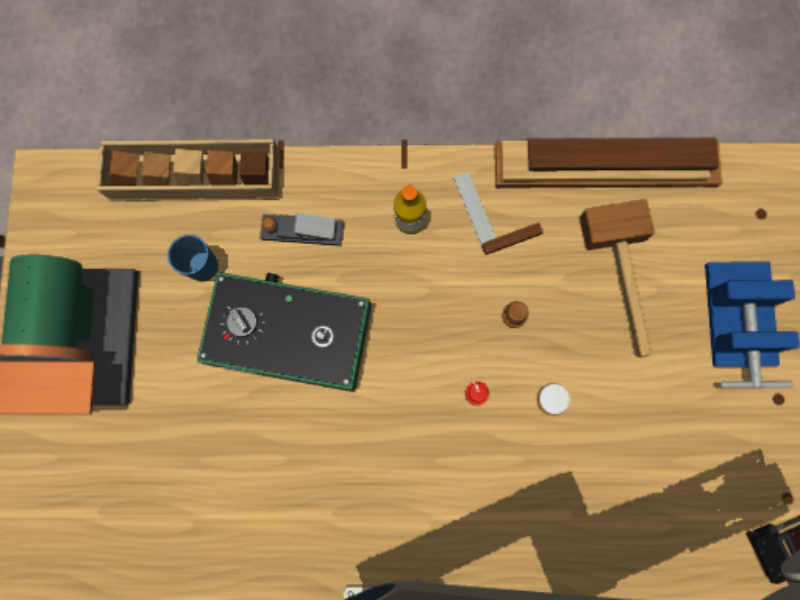

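View pics/b.png

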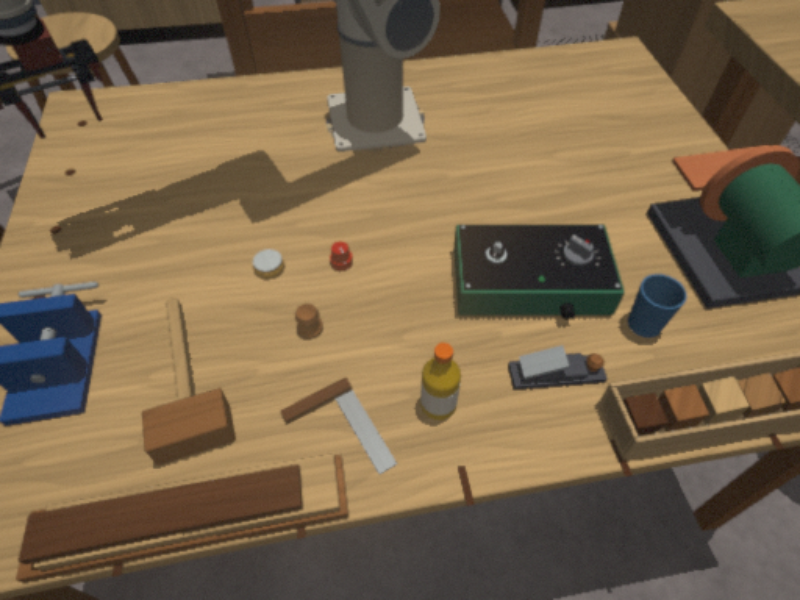

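Both pictures are clear. At 800x600 the top view has the dial at (241,322), the red mark at (227,337), the shaft at (322,336) and the knob at (477,392). The rotation is a rotation vector, so I'll fix the helper and crop.

```bash
sed -i 's/np.array(d\["rotation"\])/cv2.Rodrigues(np.array(d["rotation"],float))[0]/' h.py
python3 - <<'E'
from h import *
d=cam("top"); s=cam("scene")
im=d["image"][:,:,::-1]
a=cv2.resize(im[165:255,122:242],None,fx=6.6,fy=6.6,interpolation=cv2.INTER_CUBIC)
cv2.imwrite("pics/c.png",a)
b=cv2.resize(im[235:270,285:325],None,fx=10,fy=10,interpolation=cv2.INTER_CUBIC)
c=cv2.resize(s["image"][150:180,305:400,::-1],None,fx=8,fy=8,interpolation=cv2.INTER_CUBIC)
k=np.zeros((600,780,3),np.uint8);k[:350,:400]=b;k[352:592,:760]=c
cv2.imwrite("pics/d.png",k)
f=0.64
cs=onz(d,np.array([[220,275],[370,298],[353,388],[199,362]])*f,75);print(cs, cs.mean(0))
for n,p,z in(("dial",(241,322),100),("shaft",(322,336),95),("knob",(477,392),46)):print(n,onz(d,np.array(p)*f,z))
E
```

```text
[[664.55449538 336.77415754  75.        ]
 [620.22192968  58.48289549  75.        ]
 [456.76914622  87.60701435  75.        ]
 [503.57076082 367.65867148  75.        ]] [561.27908302 212.63068471  75.        ]
dial [[572.79036498 287.93161099 100.        ]]
shaft [[547.87519901 142.46115827  95.        ]]
knob [[ 451.03174555 -135.77804457   46.        ]]
```

View pics/c.png

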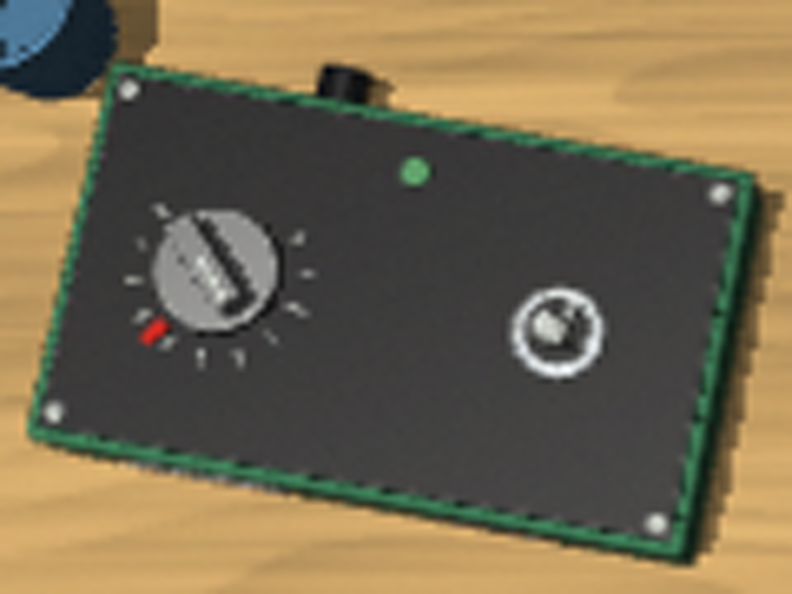

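View pics/d.png

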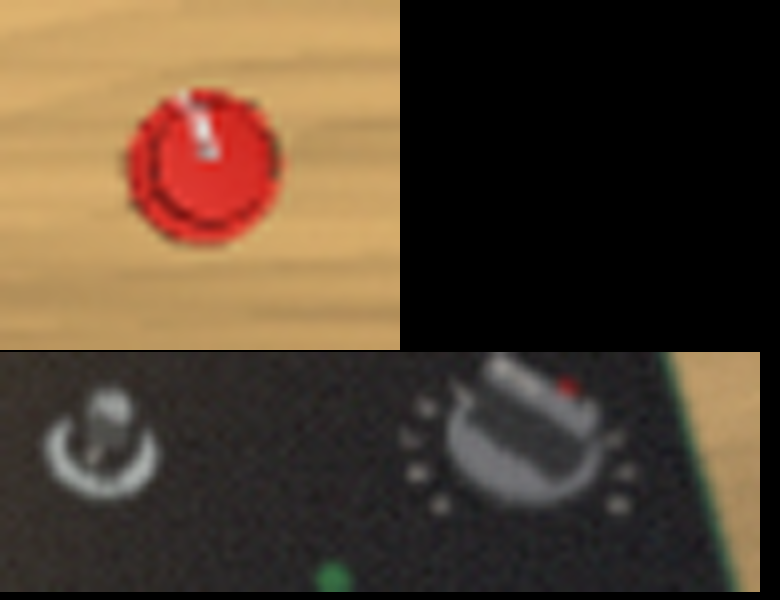

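The dial's bar runs from upper-left to lower-right, and only its lower-right end falls inside ±2.2 rad, so that end carries the pointer. The red mark is lower-left at crop (152,332), and the collar's white line is up-right of the shaft. Next come subpixel measurements and rectified crops.

```bash
cat >> h.py <<'E'
def rect(d,c,z,half,ppm):
    n=int(2*half*ppm); i=np.arange(n)
    # up=+x, left=+y
    X=c[0]+half-i/ppm; Y=c[1]+half-i/ppm
    XX,YY=np.meshgrid(X,Y,indexing="ij")
    p=proj(d,np.c_[XX.ravel(),YY.ravel(),np.full(n*n,z)]).astype(np.float32)
    return cv2.remap(d["image"],p[:,0].reshape(n,n),p[:,1].reshape(n,n),cv2.INTER_CUBIC)[:,:,::-1]
E
python3 - <<'E'
from h import *
T=cam("top");S=cam("scene")
out=[]
for d in(T,S):
  row=[rect(d,(570,286),z,40,3.2) for z in(85,)]+[rect(d,(547,140),87,22,5.8)]+[rect(d,(451,-136),46,30,4.2)]
  row=[cv2.resize(r,(256,256)) for r in row]
  for r in row:
    for k in range(0,256,64): cv2.line(r,(k,0),(k,4),(0,255,255),1);cv2.line(r,(0,k),(4,k),(0,255,255),1)
  out.append(np.hstack(row))
cv2.imwrite("pics/e.png",np.vstack(out))
def cen(d,box,f,z,name):
  a,b,c,e=box; im=d["image"][b:e,a:c].astype(float); w=f(im); w=np.clip(w,0,None)
  v,u=np.mgrid[b:e,a:c]; p=[(w*u).sum()/w.sum(),(w*v).sum()/w.sum()]
  print(name,np.round(p,2),"xyz",np.round(onz(d,p,z),1),"area",(w>w.max()/2).sum())
red=lambda i:np.clip(i[...,0]-np.maximum(i[...,1],i[...,2])-40,0,None)
redb=lambda i:(red(i)>20)*1.
cen(T,(138,208,156,222),red,75,"mark top")
cen(S,(355,140,385,165),red,75,"mark scene")
cen(T,(290,238,320,265),redb,25,"knob top")
cen(S,(205,148,232,178),redb,25,"knob scene")
wh=lambda i:(i.min(2)>150)*1.
cen(T,(196,205,218,225),wh,76,"ring")
gr=lambda i:((i.min(2)>90)&(np.ptp(i,2)<40))*1.
cen(T,(145,196,166,217),gr,85,"skirt")
E
```

```text
mark top [144.94 214.75] xyz [[551.7 319.6  75. ]] area 6
mark scene [375.38 153.8 ] xyz [[547.9 323.7  75. ]] area 2
knob top [305.16 251.42] xyz [[ 450.6 -137.1   25. ]] area 189
knob scene [217.79 160.19] xyz [[ 444.2 -134.3   25. ]] area 104
ring [205.77 215.18] xyz [[550.  145.8  76. ]] area 66
skirt [153.61 205.55] xyz [[576.6 293.4  85. ]] area 238
```

View pics/e.png

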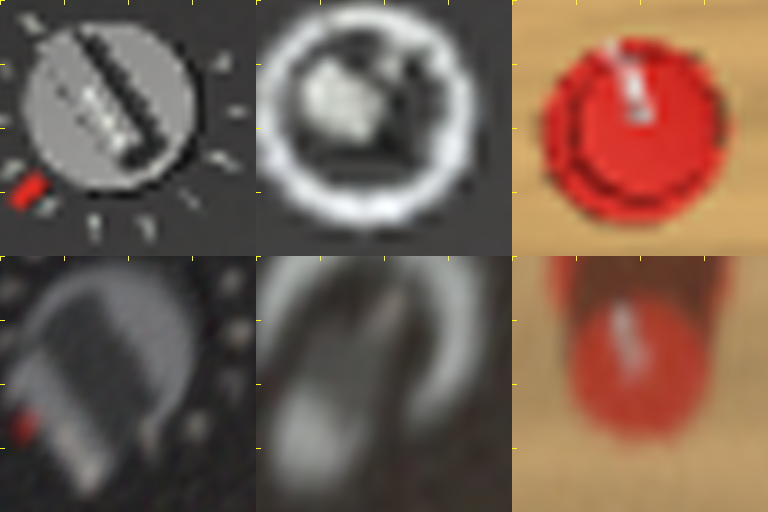

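Estimates:
- Dial axis about (576.5, 292), with the pointer heading about 209° and the mark at 131.7°. The mark's radius of 37 mm agrees with the drawing.
- Shaft about (550.8, 144.8), 149 mm from the dial against the required 150, flat at about -35°.
- Knob about (453, -136.5), line at about +20°.

I'm moving now.

>>> move_arm(steps=[[[0.95, -1, 0], 0, 0], [[0.95, -1, 0], 0, 0], [[0.95, -1, 0], 0, 0], [[0.95, -1, 0], 0, 0], [[0.95, -1, 0], 0, 0], [[0.95, -1, 0], 0, 0], [[0.95, -1, 0], 0, 0], [[0.95, -1, 0], 0, 0], [[0.95, -1, 0], 0, 0], [[0.95, -1, 0], 0, 0], [[0.95, -1, 0], 0, 0], [[0.95, -1, 0], 0, 0], [[0.95, -1, 0], 0, 0], [[0.95, -1, 0], 0, 0], [[0.95, -1, 0], 0, 0], [[0.95, -1, 0], 0, 0], [[0.95, -1, 0], 0, 0], [[0.95, -1, 0], 0, 0], [[0.95, -1, 0], 0, 0], [[0.95, -1, 0], 0, 0]])

```text
t: 2.57
ee_pos: [487.2, 67.7, 222.9]
orientation: [3.081, 0.612, 0.001]
ft_force: [0.9, -0.5, 0.6]
width: 87.7
grasp_force: 0.0
```

>>> move_arm(steps=[[[0.95, -1, 0], 0, 0], [[0.95, -1, 0], 0, 0], [[0.95, -1, 0], 0, 0], [[0.95, -1, 0], 0, 0], [[0.95, -1, 0], 0, 0], [[0.95, -1, 0], 0, 0], [[0.95, -1, 0], 0, 0], [[0, 0, 0], -1, 0], [[0, 0, 0], -1, 0], [[0, 0, 0], -1, 0], [[0, 0, 0], -1, 0], [[0, 0, 0], -1, 0], [[0, 0, 0], -1, 0], [[0, 0, 0], -1, 0], [[0, 0, 0], -1, 0], [[0, 0, 0], -1, 0], [[0, 0, 0], -1, 0], [[0, 0, 0], -1, 0]])

```text
t: 4.07
ee_pos: [573.6, 291.1, 222.7]
orientation: [2.447, 1.971, -0.0]
ft_force: [-0.2, 0.1, -0.5]
width: 87.7
grasp_force: 0.0
```

>>> move_arm(steps=[[[0, 0, 0], -1, 0], [[0, 0, 0], -1, 0], [[0, 0, 0], -1, 0], [[0, 0, 0], -1, 0], [[0, 0, 0], -1, 0], [[0, 0, 0], -1, 0], [[0, 0, 0], -1, 0], [[0, 0, 0], -1, 0], [[0, 0, 0], -1, 0], [[0, 0, 0], -1, 0], [[0, 0, 0], -1, 0], [[0, 0, 0], -1, 0], [[0, 0, 0], -1, 0], [[0, 0, 0], -1, 0], [[0, 0, 0], -1, 0], [[0, 0, 0], -1, 0], [[0, 0, 0], -1, 0], [[0, 0, 0], -1, 0], [[0, 0, 0], -1, 0], [[0, 0, 0], -1, 0]])

```text
t: 5.73
ee_pos: [573.6, 291.1, 222.7]
orientation: [-0.063, -3.141, -0.0]
ft_force: [0.3, 0.6, -0.1]
width: 87.8
grasp_force: 0.0
```

>>> move_arm(steps=[[[0, 0, 0], -1, 0], [[0, 0, 0], -1, 0], [[0, 0, 0], -1, 0], [[0, 0, 0], -1, 0], [[0, 0, 0], -1, 0], [[0, 0, 0], -1, 0], [[0, 0, 0], -0.3, 0], [[0, 0, 0], 0, 0]])

```text
t: 6.4
ee_pos: [573.6, 291.1, 222.7]
orientation: [0.787, -3.042, 0.0]
ft_force: [-0.7, 0.8, 0.4]
width: 87.6
grasp_force: 0.0
```

```bash
cat >> h.py <<'E'
def head(o):
    R=cv2.Rodrigues(np.array(o["orientation"],float))[0]
    return np.degrees(np.arctan2(R[1,0],R[0,0])),R
def plan(x,y,z=None):
    o=ctrl.get_obs();h,R=head(o)
    t=np.array([x,y,o["ee_pos"][2] if z is None else z])
    print("t",round(o["t"],2),"pos",np.round(o["ee_pos"],1),"head",round(h,2),"q6",round(np.degrees(o["qpos"][5]),1),"units",np.round(R.T@(t-o["ee_pos"])/25,2),"w",round(o["width"],1),"gf",round(o["grasp_force"],1),"F",np.round(o["ft_force"],1))
E
python3 -c "
from h import *
plan(576.5,292,89)"
```

```text
t 6.4 pos [573.6 291.1 222.7] head -151.0 q6 -93.2 units [-0.12 -0.02  5.35] w 87.6 gf 0.0 F [-0.7  0.8  0.4]
```

>>> move_arm(steps=[[[-0.12, 0, 1], 0, 0], [[0, 0, 1], 0, 0], [[0, 0, 1], 0, 0], [[0, 0, 1], 0, 0], [[0, 0, 0.7], 0, 0], [[0, 0, 0.4], 0, 0], [[0, 0, 0.2], 0, 0], [[0, 0, 0], 0, 0]])

```text
t: 7.07
ee_pos: [575.9, 292.4, 89.5]
orientation: [0.784, -3.041, 0.0]
ft_force: [-0.1, 0.3, -0.7]
width: 87.7
grasp_force: 0.0
```

>>> move_arm(steps=[[[0, 0, 0], 0, 1], [[0, 0, 0], 0, 1], [[0, 0, 0], 0, 1], [[0, 0, 0], 0, 1], [[0, 0, 0], 0, 1], [[0, 0, 0], 0, 1], [[0, 0, 0], 0, 1], [[0, 0, 0], 0, 1], [[0, 0, 0], 0, 1], [[0, 0, 0], 0, 1], [[0, 0, 0], 0, 1], [[0, 0, 0], 0, 1]])

```text
t: 8.07
ee_pos: [576.1, 293.1, 90.2]
orientation: [-0.785, 3.042, 0.002]
ft_force: [-1.0, 1.0, -0.4]
width: 12.8
grasp_force: 29.6
```

```bash
python3 -c "
from h import *
plan(576.5,292,89)"
```

```text
t 8.07 pos [576.1 293.1  90.2] head -151.07 q6 -93.1 units [ 0.01 -0.05  0.05] w 12.8 gf 29.6 F [-1.   1.  -0.4]
```

>>> move_arm(steps=[[[0, 0, 0], 1, 1], [[0, 0, 0], 1, 1], [[0, 0, 0], 1, 1], [[0, 0, 0], 1, 1], [[0, 0, 0], 1, 1], [[0, 0, 0], 1, 1], [[0, 0, 0], 1, 1], [[0, 0, 0], 1, 1], [[0, 0, 0], 1, 1], [[0, 0, 0], 1, 1], [[0, 0, 0], 1, 1], [[0, 0, 0], 1, 1], [[0, 0, 0], 1, 1], [[0, 0, 0], 1, 1], [[0, 0, 0], 1, 1], [[0, 0, 0], 0.45, 1], [[0, 0, 0], 0, 1], [[0, 0, 0], 0, 1]])

```text
t: 9.57
ee_pos: [576.5, 294.6, 90.2]
orientation: [-1.286, -2.866, -0.005]
ft_force: [1.2, 8.8, -4.1]
width: 12.6
grasp_force: 29.9
```

>>> move_arm(steps=[[[0, 0, 0], 0, 0.5], [[0, 0, 0], 0, 0.5], [[0, 0, 0], 0, 0.5], [[0, 0, 0], 0, 0.5], [[0, 0, 0], 0, 0.5], [[0, 0, 0], 0, 0.5], [[0, 0, -0.8], 0, 0.5], [[0, 0, -1], 0, 0], [[0, 0, -1], 0, 0], [[0, 0, -1], 0, 0], [[0, 0, -1], 0, 0], [[0, -1, -0.5], 0, 0], [[0, -1, 0], 0, 0], [[0, -1, 0], 0, 0], [[0, -1, 0], 0, 0], [[0, -1, 0], 0, 0], [[0, -1, 0], 0, 0], [[0, -1, 0], 0, 0], [[0, 0, 0], 0, 0]])

```text
t: 11.15
ee_pos: [441.8, 173.6, 222.3]
orientation: [-1.286, -2.864, 0.004]
ft_force: [0.2, -0.0, -1.3]
width: 88.1
grasp_force: 0.0
```

Run:
```python
from h import *
T=cam("top");S=cam("scene")
a=rect(T,(577,292),75,50,4);b=rect(S,(577,292),75,50,4)
cv2.imwrite("pics/f.png",np.hstack([a,b]))
plan(453.5,-136.3)
```

```text
t 11.25 pos [445.5 175.9 223.1] head 131.65 q6 -21.5 units [-9.54 -8.06 -0.  ] w 87.6 gf 0.0 F [-0.7 -0.   0. ]
```

View pics/f.png

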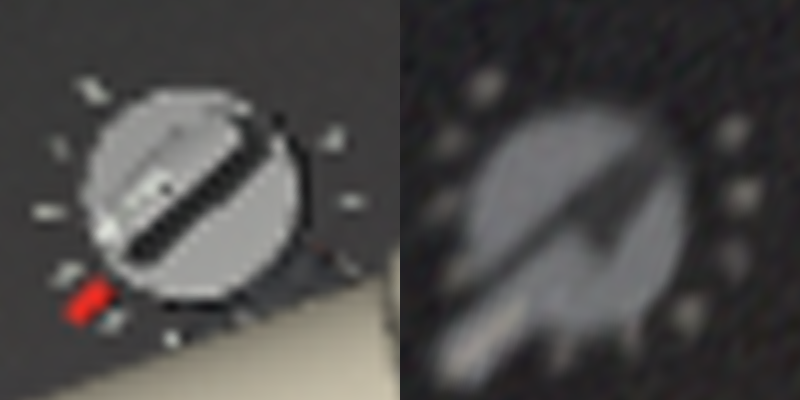

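The bar now points at the red mark at crop (90,302): the top view puts the mark at about 132-132.6° and the bar at about 133°, and the gripper let go at 131.7°. I'll check this with a circle fit through the ticks while moving on to the knob.

Run:
```python
from h import *
from scipy.optimize import least_squares
P=np.array([(92,90),(60,148),(46,211),(68,273),(113,320),(172,338),(350,201),(333,138)],float)
r=least_squares(lambda v:np.hypot(*(P-v[:2]).T)-v[2],[200,195,150],loss="soft_l1",f_scale=4)
c=r.x;print(c,r.fun.round(1)); m=np.array([90,302])
print(np.degrees(np.arctan2(c[0]-m[0],c[1]-m[1])),np.degrees(np.arctan2(c[0]-P[:,0],c[1]-P[:,1])).round(1), np.hypot(*(m-c[:2]))/4)
plan(453.5,-135.8)
```

```text
[197.4444789  195.94361552 149.21458837] [ 0.3 -3.6  3.   1.4  0.9 -4.9  3.4 -1.8]
134.62749175758051 [ 44.9  70.8  95.7 120.8 145.8 169.8 -91.9 -66.9] 37.74277475186738
t 11.25 pos [445.5 175.9 223.1] head 131.65 q6 -21.5 units [-9.53 -8.05 -0.  ] w 87.6 gf 0.0 F [-0.7 -0.   0. ]
```

>>> move_arm(steps=[[[-0.95, -0.8, 0], 0, 0], [[-0.95, -0.8, 0], 0, 0], [[-0.95, -0.8, 0], 0, 0], [[-0.95, -0.8, 0], 0, 0], [[-0.95, -0.8, 0], 0, 0], [[-0.95, -0.8, 0], 0, 0], [[-0.95, -0.8, 0], 0, 0], [[-0.95, -0.8, 0], 0, 0], [[-0.95, -0.8, 0], 0, 0], [[-0.95, -0.8, 0], 0, 0], [[0, 0, 0], 0, 0], [[0, 0, 0], 0, 0], [[0, 0, 0], 0, 0]])

```text
t: 12.33
ee_pos: [454.8, -134.0, 222.6]
orientation: [-1.286, -2.866, -0.0]
ft_force: [-0.9, 0.6, 0.2]
width: 87.9
grasp_force: 0.0
```

```bash
python3 -c "
from h import *
plan(453.5,-135.8,24)"
```

```text
t 12.33 pos [ 454.8 -134.   222.6] head 131.66 q6 -59.5 units [-0.02 -0.09  7.94] w 87.9 gf 0.0 F [-0.9  0.6  0.2]
```

```bash
cat > dial.py <<'E'
from h import *
from scipy.optimize import least_squares
def run(cn,c0,plot=None):
    T=cam(cn); a=rect(T,c0,75,55,6).astype(float); n=a.shape[0]
    I,J=np.mgrid[:n,:n]; X=c0[0]+55-I/6; Y=c0[1]+55-J/6
    R=np.hypot(X-c0[0],Y-c0[1]); A=np.degrees(np.arctan2(Y-c0[1],X-c0[0]))
    redw=np.clip(a[...,2]-np.maximum(a[...,0],a[...,1])-40,0,None)*(R>26)
    m=np.array([(redw*X).sum(),(redw*Y).sum()])/redw.sum()
    g=a.min(2)
    k=np.arange(-5,6); P=[]
    for kk in k:
        th=170+25.2*kk; d=abs((A-th+180)%360-180)
        reg=(R>31)&(R<46)&(d<9); bg=np.median(g[reg])
        w=np.clip(g-bg-30,0,None)*reg*(redw==0)
        P.append([(w*X).sum()/(w.sum()+1e-9),(w*Y).sum()/(w.sum()+1e-9),w.sum()])
    P=np.array(P); ok=P[:,2]>0.15*np.median(P[:,2])
    def f(v):
        t=np.radians(v[2]+25.2*k[ok]); return np.r_[P[ok,0]-v[0]-v[3]*np.cos(t),P[ok,1]-v[1]-v[3]*np.sin(t)]
    s=least_squares(f,[*c0,170,38],loss="soft_l1",f_scale=.7); v=s.x
    print(cn,"axis",v[:2].round(2),"zero",v[2].round(2),"r",v[3].round(1),"n",ok.sum(),"res",np.abs(s.fun).max().round(2),
      "mark",np.degrees(np.arctan2(m[1]-v[1],m[0]-v[0])).round(2),"rm",np.hypot(*(m-v[:2])).round(1))
    return T,v,m
if __name__=="__main__":
    T,v,m=run("top",(574.5,291.5)); run("scene",(578,294))
    T,v,m=run("top",tuple(v[:2]))
    a=rect(T,v[:2],110,28,14);  # bar top plane
    cv2.line(a,(392,392),(int(392-350*np.sin(np.radians(131.7))),int(392-350*np.cos(np.radians(131.7)))),(0,255,0),1)
    cv2.imwrite("pics/g.png",cv2.resize(a,(600,600)))
E
python3 dial.py
```

```text
top axis [576.67 292.11] zero 169.51 r 37.0 n 11 res 1.3 mark 132.16 rm 37.2
scene axis [579.27 292.09] zero 168.76 r 35.6 n 9 res 4.55 mark nan rm nan
top axis [577.   292.31] zero 169.56 r 37.4 n 10 res 1.33 mark 132.73 rm 37.3dial.py:8: RuntimeWarning: invalid value encountered in divide
  m=np.array([(redw*X).sum(),(redw*Y).sum()])/redw.sum()
Traceback (most recent call last):
  File "dial.py", line 27, in <module>
    cv2.line(a,(392,392),(int(392-350*np.sin(np.radians(131.7))),int(392-350*np.cos(np.radians(131.7)))),(0,255,0),1)
    ~~~~~~~~^^^^^^^^^^^^^^^^^^^^^^^^^^^^^^^^^^^^^^^^^^^^^^^^^^^^^^^^^^^^^^^^^^^^^^^^^^^^^^^^^^^^^^^^^^^^^^^^^^^^^^^^^
cv2.error: OpenCV(4.12.0) :-1: error: (-5:Bad argument) in function 'line'
> Overload resolution failed:
>  - Layout of the output array img is incompatible with cv::Mat
>  - Expected Ptr<cv::UMat> for argument 'img'
```

The mark comes out at 132.2–132.7° and the dial at 131.7°, under 1° apart. Next I pick up the knob, squeezing it along two directions to centre it.

>>> move_arm(steps=[[[0, -0.09, 1], 0, 0], [[0, 0, 1], 0, 0], [[0, 0, 1], 0, 0], [[0, 0, 1], 0, 0], [[0, 0, 1], 0, 0], [[0, 0, 1], 0, 0], [[0, 0, 1], 0, 0], [[0, 0, 0.7], 0, 0], [[0, 0, 0.24], 0, 0], [[0, 0, 0], 0, 0.4], [[0, 0, 0], 0, 0.9], [[0, 0, 0], 0, 0.9], [[0, 0, 0], 0, 0.9], [[0, 0, 0], 0, 0.9], [[0, 0, 0], 0, 0.9], [[0, 0, 0], 0, 0.9], [[0, 0, 0], 0, 0.9], [[0, 0, 0], 0, 0.9], [[0, 0, 0], 0, 0.9]])

```text
t: 14.07
ee_pos: [452.6, -135.8, 24.4]
orientation: [1.285, 2.866, 0.0]
ft_force: [-1.6, 0.2, 4.8]
width: 33.5
grasp_force: 30.0
```

```bash
python3 -c "
from h import *
plan(453.5,-135.8,24)"
```

```text
t 14.07 pos [ 452.6 -135.8   24.4] head 131.69 q6 -59.8 units [-0.02  0.03  0.02] w 33.5 gf 30.0 F [-1.6  0.2  4.8]
```

>>> move_arm(steps=[[[0, 0, 0], 0, 0.4], [[0, 0, 0], 0, 0.4], [[0, 0, 0], 0, 0.4], [[0, 0, 0], 0, 0.4], [[0, 0, 0], 1, 0.4], [[0, 0, 0], 1, 0.4], [[0, 0, 0], 1, 0.4], [[0, 0, 0], 1, 0.4], [[0, 0, 0], 1, 0.4], [[0, 0, 0], 1, 0.4], [[0, 0, 0], 1, 0.4], [[0, 0, 0], 1, 0.4], [[0, 0, 0], 1, 0.4], [[0, 0, 0], 1, 0.4], [[0, 0, 0], 1, 0.4], [[0, 0, 0], 1, 0.4], [[0, 0, 0], 0, 0.4]])

```text
t: 15.48
ee_pos: [452.5, -135.7, 24.1]
orientation: [-2.549, -1.836, 0.0]
ft_force: [-0.2, -0.3, -0.4]
width: 52.5
grasp_force: 0.0
```

>>> move_arm(steps=[[[0, 0, 0], 0, 0.9], [[0, 0, 0], 0, 0.9], [[0, 0, 0], 0, 0.9], [[0, 0, 0], 0, 0.9], [[0, 0, 0], 0, 0.9], [[0, 0, 0], 0, 0.9]])

```text
t: 15.98
ee_pos: [452.5, -135.7, 24.2]
orientation: [-2.546, -1.84, 0.0]
ft_force: [-0.0, -0.9, -0.2]
width: 33.4
grasp_force: 30.0
```

>>> move_arm(steps=[[[0, 0, -0.6], 0, 0.9], [[0, 0, -1], 0, 0.9], [[0, 0, -1], 0, 0.9], [[0, 0, -1], 0, 0.9], [[0, 0, -1], 0, 0.9], [[0, 0, -1], 0, 0.9], [[0, 0, 0], 0, 0.9]])

```text
t: 16.57
ee_pos: [455.0, -136.5, 168.3]
orientation: [2.541, 1.837, 0.007]
ft_force: [1.6, 0.3, 0.2]
width: 33.4
grasp_force: 30.0
```

```bash
python3 -c "
from h import *
plan(550,146.4)"
```

```text
t 16.57 pos [ 455.  -136.5  168.3] head 71.72 q6 0.1 units [11.94  0.06  0.  ] w 33.4 gf 30.0 F [1.6 0.3 0.2]
```

Run:
```python
from h import *
out=[]
for cn,c in(("top",(550,144.6)),("scene",(552.5,144.5))):
    T=cam(cn); a=rect(T,c,87,20,14); g=a.astype(float).min(2);n=len(g)
    I,J=np.mgrid[:n,:n];X=20-I/14;Y=20-J/14;R=np.hypot(X,Y);A=np.degrees(np.arctan2(Y,X))
    for r0,r1 in((8,10),(9,11),(10,12),(11,13)):
        bins=np.arange(-90,31,5);v=[int(g[(R>r0)&(R<r1)&(A>=b)&(A<b+5)].mean()) for b in bins]
        print(cn,r0,v)
    out.append(cv2.resize(np.ascontiguousarray(a),(390,390)))
a=np.hstack(out)
for k in(0,390):
  for t in(-30,-40): cv2.line(a,(k+195,195),(int(k+195-120*np.sin(np.radians(t))),int(195-120*np.cos(np.radians(t)))),(0,255-(t<-35)*255,255),1)
cv2.imwrite("pics/h.png",a)
```

```text
top 8 [60, 61, 61, 63, 66, 73, 85, 104, 127, 151, 163, 160, 143, 119, 94, 75, 61, 53, 52, 58, 71, 94, 127, 163, 190]
top 9 [63, 65, 66, 67, 68, 68, 70, 82, 110, 147, 168, 164, 142, 115, 91, 75, 66, 60, 58, 62, 68, 80, 102, 131, 154]
top 10 [60, 62, 62, 62, 62, 60, 52, 53, 81, 124, 153, 154, 136, 112, 88, 73, 65, 60, 59, 63, 67, 70, 79, 97, 110]
top 11 [63, 65, 63, 60, 62, 63, 52, 47, 66, 105, 139, 151, 140, 119, 94, 73, 62, 57, 58, 66, 73, 73, 76, 85, 88]
scene 8 [43, 43, 44, 47, 52, 60, 68, 79, 92, 102, 107, 104, 94, 81, 68, 60, 54, 48, 44, 43, 43, 44, 44, 44, 45]
scene 9 [46, 45, 45, 46, 49, 55, 62, 71, 84, 98, 106, 103, 91, 77, 64, 56, 51, 46, 42, 42, 42, 42, 41, 41, 43]
scene 10 [53, 51, 49, 50, 52, 54, 58, 65, 77, 91, 101, 99, 87, 73, 60, 53, 48, 44, 42, 42, 43, 42, 42, 44, 46]
scene 11 [65, 60, 58, 58, 59, 58, 59, 64, 73, 83, 93, 93, 82, 70, 58, 51, 47, 44, 44, 45, 46, 47, 50, 54, 55]
```

View pics/h.png

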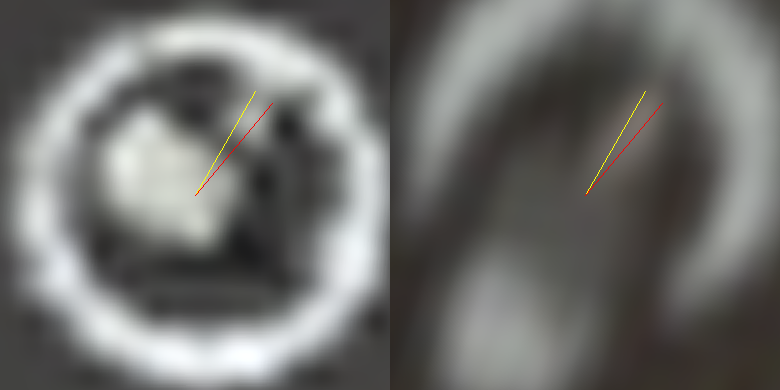

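Both cameras agree: the collar line is at about -36°. The knob's line continues on its skirt, and with that parallax allowed for it reads about +15.5°. The turn needed is about -52°, or +10.4 units.

>>> move_arm(steps=[[[1, 0, 0], 0, 0.9], [[1, 0, 0], 0, 0.9], [[1, 0, 0], 0, 0.9], [[1, 0, 0], 0, 0.9], [[1, 0, 0], 0, 0.9], [[1, 0, 0], 0, 0.9], [[1, 0, 0], 0, 0.9], [[1, 0, 0], 0, 0.9], [[1, 0, 0], 0, 0.9], [[1, 0, 0], 0, 0.9], [[1, 0, 0], 0, 0.9], [[0.9, 0, 0], 0, 0.9], [[0, 0, 0], 0, 0.9]])

```text
t: 17.75
ee_pos: [546.2, 149.7, 162.2]
orientation: [-2.543, -1.842, 0.001]
ft_force: [-0.1, 0.4, -0.6]
width: 33.5
grasp_force: 30.0
```

>>> move_arm(steps=[[[0, 0, 0], 1, 0.9], [[0, 0, 0], 1, 0.9], [[0, 0, 0], 1, 0.9], [[0, 0, 0], 1, 0.9], [[0, 0, 0], 1, 0.9], [[0, 0, 0], 1, 0.9], [[0, 0, 0], 1, 0.9], [[0, 0, 0], 1, 0.9], [[0, 0, 0], 1, 0.9], [[0, 0, 0], 1, 0.9], [[0, 0, 0], 0.4, 0.9], [[0, 0, 0.6], 0, 0.9], [[0, 0, 0], 0, 0.9], [[0, 0, 0], 0, 0.9], [[0, 0, 0], 0, 0.9]])

```text
t: 19.0
ee_pos: [545.4, 146.3, 148.5]
orientation: [3.095, 0.537, -0.003]
ft_force: [0.1, 0.5, -0.8]
width: 33.7
grasp_force: 30.0
```

Run:
```python
from h import *
plan(550,146.4,133)
S=cam("scene");T=cam("top")
a=cv2.resize(S["image"][130:180,290:350,::-1],(400,333),interpolation=cv2.INTER_CUBIC)
b=cv2.resize(T["image"][185:235,175:235,::-1],(400,333),interpolation=cv2.INTER_CUBIC)
cv2.imwrite("pics/i.png",np.hstack([a,b]))
# where the knob skirt centre should be in scene pixels vs shaft
o=ctrl.get_obs()["ee_pos"]; print(proj(S,[[o[0],o[1],o[2]-24.4+0],[o[0]+2.5,o[1]-1.8,o[2]-24.4],[552.5,144.5,104]]))
```

```text
t 19.0 pos [545.4 146.3 148.5] head 19.7 q6 84.1 units [0.18 0.06 0.62] w 33.7 gf 30.0 F [ 0.1  0.5 -0.8]
[[319.03221448 149.60323766]
 [318.65431052 150.33453741]
 [318.01605493 156.46899218]]
```

View pics/i.png

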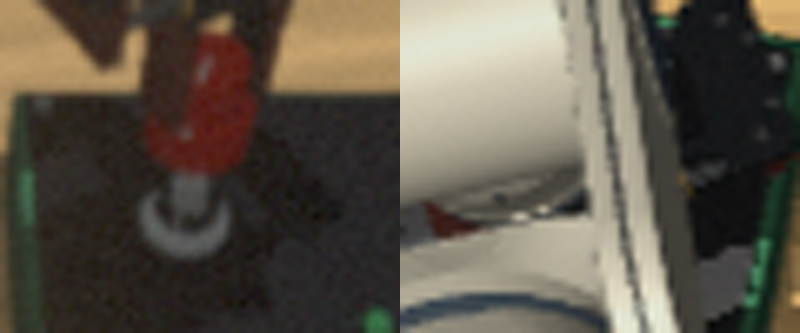

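Scene view: the held knob's skirt is centred at crop column 199, over the shaft at about 190, with its white line on the near-left side as intended. I'll shift slightly and lower it onto the shaft.

>>> move_arm(steps=[[[0.16, 0.08, 0.4], 0, 0.9], [[0, 0, 0.3], 0, 0.9], [[0, 0, 0], 0, 0.9], [[0, 0, 0.1], 0, 0.9], [[0, 0, 0.1], 0, 0.9], [[0, 0, 0.1], 0, 0.9], [[0, 0, 0], 0, 0.9], [[0, 0, 0], 0, 0.9]])

```text
t: 19.77
ee_pos: [550.3, 146.2, 124.1]
orientation: [-3.095, -0.537, 0.0]
ft_force: [-0.7, -0.1, 0.3]
width: 33.4
grasp_force: 30.0
```

```bash
python3 -c "
from h import *
plan(549.8,145.6,111);print(ctrl.get_obs()['moment'])"
```

```text
t 19.77 pos [550.3 146.2 124.1] head 19.7 q6 84.0 units [-0.03  0.02  0.52] w 33.4 gf 30.0 F [-0.7 -0.1  0.3]
[ 0.02240128  0.03248073 -0.03657619]
```

No contact force with the knob 4 mm below the shaft tip, so the bore has found the shaft. Continuing down.

>>> move_arm(steps=[[[0, 0, 0.1], 0, 0.9], [[0, 0, 0.1], 0, 0.9], [[0, 0, 0.1], 0, 0.9], [[0, 0, 0.1], 0, 0.9], [[0, 0, 0], 0, 0.9], [[0, 0, 0], 0, 0.9]])

```text
t: 20.27
ee_pos: [550.2, 146.1, 113.9]
orientation: [3.095, 0.537, -0.001]
ft_force: [-0.4, 0.6, -0.8]
width: 33.4
grasp_force: 30.0
```

```bash
python3 -c "
from h import *
plan(549.8,145.6,111);print(ctrl.get_obs()['moment'])"
```

```text
t 20.27 pos [550.2 146.1 113.9] head 19.7 q6 84.0 units [-0.02  0.01  0.12] w 33.4 gf 30.0 F [-0.4  0.6 -0.8]
[-0.00046052 -0.00119394 -0.00552029]
```

>>> move_arm(steps=[[[0, 0, 0.1], 0, 0.9], [[0, 0, 0.06], 0, 0.9], [[0, 0, 0.06], 0, 0.9], [[0, 0, 0.06], 0, 0.9], [[0, 0, 0], 0, 0.9], [[0, 0, 0], 0, 0.9]])

```text
t: 20.77
ee_pos: [550.7, 146.3, 107.5]
orientation: [-3.095, -0.537, -0.001]
ft_force: [-0.9, -0.4, 4.1]
width: 33.5
grasp_force: 30.0
```

>>> move_arm(steps=[[[0, 0, 0.06], 0, 0.9], [[0, 0, 0.06], 0, 0.9], [[0, 0, 0], 0, 0.9], [[0, 0, 0], 0, 0.9], [[0, 0, 0], 0, 0.9]])

```text
t: 21.18
ee_pos: [550.8, 146.3, 105.0]
orientation: [-3.095, -0.537, -0.002]
ft_force: [-1.1, -0.9, 8.2]
width: 33.2
grasp_force: 30.0
```

>>> move_arm(steps=[[[0, 0, 0.06], 0, 0.9], [[0, 0, 0.06], 0, 0.9], [[0, 0, 0], 0, 0.9], [[0, 0, 0], 0, 0.9], [[0, 0, 0], 0, 0.9]])

```text
t: 21.6
ee_pos: [551.7, 146.5, 104.4]
orientation: [-3.095, -0.537, -0.005]
ft_force: [-7.0, -2.5, 29.9]
width: 33.5
grasp_force: 30.0
```

>>> move_arm(steps=[[[0, 0, 0.06], 0, 0.9], [[0, 0, 0.04], 0, 0.9], [[0, 0, 0], 0, 0.9], [[0, 0, 0], 0, 0.9], [[0, 0, 0], 0, 0.9]])

```text
t: 22.02
ee_pos: [552.7, 146.9, 103.5]
orientation: [-3.095, -0.537, -0.009]
ft_force: [-9.5, -2.2, 40.5]
width: 33.8
grasp_force: 30.0
```

>>> move_arm(steps=[[[0, 0, -0.04], 0, 0.9], [[0, 0, -0.04], 0, 0.9], [[0, 0, 0], 0, 0.9], [[0, 0, 0], 0, 0.9], [[0, 0, 0], 0, 0.9], [[0, 0, 0], 0, 0.9]])

```text
t: 22.52
ee_pos: [552.2, 146.7, 103.8]
orientation: [-3.095, -0.537, -0.007]
ft_force: [-4.4, -1.1, 25.2]
width: 33.5
grasp_force: 30.0
```

Run:
```python
from h import *
plan(550,146.4)
S=cam("scene")
cv2.imwrite("pics/j.png",cv2.resize(S["image"][120:190,290:400,::-1],(792,504),interpolation=cv2.INTER_CUBIC))
plan(550,146.4)
```

```text
t 22.52 pos [552.2 146.7 103.8] head 19.7 q6 84.0 units [-0.09 -0.02 -0.  ] w 33.5 gf 30.0 F [-4.4 -1.1 25.2]
t 22.57 pos [552.3 146.7 103.8] head 19.7 q6 84.0 units [-0.09 -0.02 -0.  ] w 33.3 gf 30.0 F [-4.8 -0.6 25.1]
```

View pics/j.png

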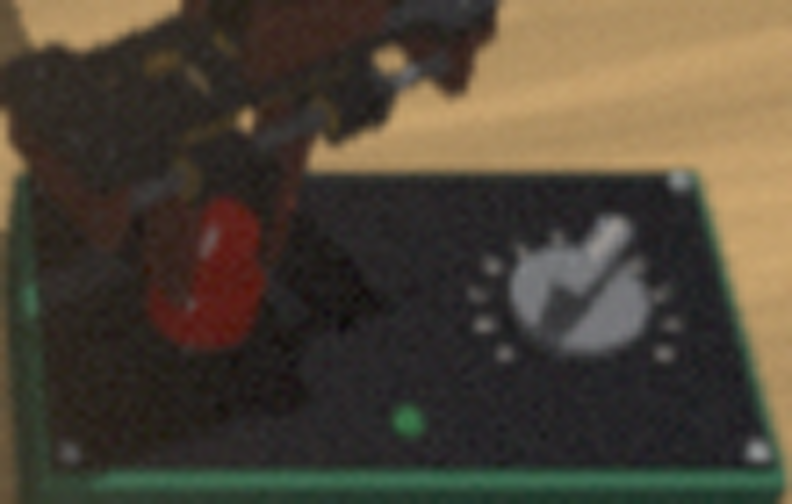

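The knob's skirt covers the collar ring at crop (205,300), so it is home on the panel. The shaft is against its stop at 25 N, and the dial's bar still points at the mark. Handing in.

```bash
python3 -c "
from h import *
print(ctrl.close_job())"
```

```text
the job is handed in; nothing more can be done
None
```

The job is handed in at about 22.6 s: the dial is set to the red mark (within about 1° by the camera), and the knob is home on the D-shaft. The fingers are still pressing it with about 25 N, holding the shaft at its bottom stop. The hand-in call returned no verdict.

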